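# Sort the bench kit into the trays of its kind

## Robot

A 6-joint arm with a two-finger parallel gripper is mounted at the origin on a cart in front of the work surface, level with it; the furniture and walls round the work are solid. World frame = base frame: x ahead of the robot, y to its left, z up, the work surface at z = 0. Lengths are in m, angles in rad, forces in N, time in s.
With the tool pointing down it reaches from about 0.25 to 0.725 m from the base axis. Payload 4 kg.
Tool frame: the origin (TCP) lies on the centre line of the jaws, within the pads' length; the fingertips stand 22 mm ahead of it and the grasp point (between the pads) lies 3 mm ahead of it; z points along the fingers, y is the line along which they close (so a half turn about z gives the same grasp; the last joint's range is limited). The gripper opens to 85 mm and grips with 20 to 120 N. Pads are 22 mm wide; open, the fingers measure 114 mm over their backs; the gripper's body (76 mm by 85 mm) begins 54 mm behind the grasp point. The pads swing forward as they close: fully open they stand 13 mm farther back than shut.
Start: joints at [-1.289, 0.241, 0.005, 1.335, 0, 1.571], TCP at [0.139, -0.48, 0.253] pointing down, gripper open.
Joint ranges: [-2.72, 2.72], [-1.05, 1.87], [-1.09, 1.28], [-1.99, 2.15], [-1.42, 1.44], [-3.14, 3.14]. Speed limits (rad/s): [2.79, 2.79, 3.14, 3.14, 3.14, 3.14].

## Interface

Orientations are given as a unit quaternion [x, y, z, w].
In Python, from workcell import bot gives the robot as it stands.
- The arm moves only by the shell command python3 -m inch 'ROWS'. ROWS is JSON, one flat list of numbers, 7 for each row, row after row: the shift along the world's x, y, z in mm, then the turn, a rotation vector about the world's x, y, z in rad, then the opening in per cent of the stroke, from 0 (shut) to 100 (fully open). A call has 1 to 8 rows; each row is the pose to reach, as a shift and turn from the pose commanded when the call began; what a row does not reach only later rows make up. A row lasts 1/12 s, in which the tool goes at most 41.7 mm and 7.16 degrees, less where a joint would pass 70% of its speed; a pose out of reach is approached as far as the arm can. A call with a gripper value outside its range is refused whole. The fingers move at their own pace and stop on an object; the grip force is fixed at half the most. Time passes only in rows, so rows that repeat a pose let the fingers close. It gives the time, the measured TCP pose, the force, the opening and the grip force at its end, in the units of the state.
- bot.get_obs(): the state, without advancing time (a new reading comes with each control period).
- bot.camera(name): name is "scene" or "top"; returns the picture (400x640x3 uint8, blue, green, red); there is no depth.
- bot.camera_info(name): a dict with "intrinsics" (3x3 intrinsics, pixels), "distortion" ([k1, k2, p1, p2, k3] as OpenCV has them; the pictures are not rectified), "camera_from_world" (4x4, takes a point from world to camera coordinates). Camera axes: x right, y down, z forward; pixel columns grow to the right and rows downward; lengths in m; the calibration is good to about 2 mm. A picture is of the moment at which its call begins. camera_info takes no time and is no camera call.
- bot.job_done(): hands the job in; it is judged then, once.
Trained networks look in the newest picture that a camera, given by its name, has taken for a name from the list of things; names that differ only in an ending like _2 or _b are one class to them, and where a whole thing is asked for, a point or a joint stands for the part that bears it (a point fixed in the world has none). Each returns a list of dicts, best first, with "confidence" (0 to 1); they miss things now and then, are a little off and sometimes report something else, mostly with a low value. They report only what shows in the picture. A call takes as long as a camera call. They do not tell look-alikes from the thing itself.
- bot.silhouettes(camera, target): "mask" (400x640 bool, what is visible of it) and "uv" ([column, row] in pixels, amid what is visible of it).
- bot.spot_point(camera, target): "uv" ([column, row] in pixels: a listed point, or the origin of a listed thing).
The state is a dict: "clock": time; "joint_pos": joint angles; "joint_vel": joint speeds; "tau": joint torques, N m; "eef_pos": TCP position; "tool_rot": TCP orientation; "ft_force": force on the tool from outside, world axes, zero at the start; "ft_torque": the same for the moment, N m; "grip_width": finger opening in m; "grasp_force": force on a finger pad.
Only numpy, scipy, OpenCV 4.12 (cv2) and the standard library are available. Lean on these libraries where they do the work, as an engineer would, in place of code of your own. Each camera call takes 0.05 s, during which the arm holds its last target. There are 200 camera calls.

## Task

Tidy the bench: sort the loose brown bottle, the forceps and the two round dishes into the three steel trays, each into the tray that already holds one of its kind, in the empty part beside it. Stand the bottle upright, lay the forceps flat on the tray floor, and stack the dishes: plain dish flat on the floor, seedling dish squarely on top of it. Do not tip the seedlings or the bottle, and leave the timer, the small beaker and the film-covered jar where they are.

Things in the scene. Friction and masses are not known exactly. Their poses are not given: they have to be found in the camera images.
- tray_dishes: Fixed shallow steel tray, one of three alike: 120 mm (its x) by 160 mm (its y) outside, 15 mm high, rolled rim to 17.5 mm, walls 3 mm, inner floor 3 mm above the bench. Origin: centre of its underside; z up, y along its long side. Known by what it already holds, fixed to it: a plain round dish, 62 mm across, 14 mm high, centred at tray y = -42 mm, x = 0. The +y half is empty (centre of the free place at tray x = 0, y = +42 mm).
- tray_bottles: Fixed shallow steel tray, one of three alike: 120 mm (its x) by 160 mm (its y) outside, 15 mm high, rolled rim to 17.5 mm, walls 3 mm, inner floor 3 mm above the bench. Origin: centre of its underside; z up, y along its long side. Known by what it already holds, fixed to it: a small brown bottle with a black cap, 38 mm across, 68 mm high, centred at tray y = -45 mm, x = 0. The +y half is empty (centre of the free place at x = 0, y = +38 mm).
- tray_forceps: Fixed shallow steel tray, one of three alike: 120 mm (its x) by 160 mm (its y) outside, 15 mm high, rolled rim to 17.5 mm, walls 3 mm, inner floor 3 mm above the bench. Origin: centre of its underside; z up, y along its long side. Known by what it already holds, fixed to it: a pair of steel forceps 115 mm long, 14 mm wide, 9 mm high, lying along the tray's y at tray x = +36 mm. The rest is empty (a good line for another pair is tray x = -15 mm, along y).
- dish_plain: Loose round plastic dish, pale cream, with nothing growing in it: 62 mm across, 14 mm high to look at (its solid side wall is 60 mm across and 12 mm high). Origin: centre of its underside. 35 g or so. Pick it across the side wall.
- dish_seedlings: Loose round open plastic dish with green seedlings in it: 62 mm across, solid side wall 60 mm across and 12 mm high, the (untouchable) seedlings reach 23 mm. Origin: centre of its underside. 35 g or so. Stacked on the plain dish its underside rests on that dish's rim, 12 mm above that dish's underside. Pick it across the side wall.
- bottle: Loose brown bottle with a black screw cap, 50 mm across, 86 mm high. The body is a cylinder for the lower 50 mm or so. Origin: centre of its underside, z up.
- forceps: Loose steel forceps lying on the bench: 135 mm long along its y, 12 to 14 mm wide along its x, 9 mm high. Origin: middle of its underside, z up. Pick it across its width at the middle. Either end may point either way.
- timer: Bystander: white kitchen timer 58 x 62 x 18 mm, lying loose; origin centre of its underside.
- small_beaker: Bystander: small glass beaker 45 mm across, 57 mm high, loose; origin centre of its underside.
- film_jar: Bystander: culture jar closed with crumpled film, 76 mm across, 125 mm high, loose; origin centre of its underside.
Mind the look-alikes: they are no part of the job. What is shaped like the dish_seedlings but pink or turquoise is not meant.

How it is judged:
At the end, for the whole second after the job is handed in: Plain dish, bottle and forceps rest flat on the floors of the trays of their kind, wholly inside, bottle upright; seedling dish level on the plain dish, centred within 10 mm. All released and at rest; timer, small beaker and film-covered jar within 20 mm of their starts (x of dish_plain in the frame of tray_dishes between -0.045 and 0.045 m and y of dish_plain in the frame of tray_dishes between -0.065 and 0.065 m and z of dish_plain in the frame of tray_dishes between 0 and 0.008 m and angle between each of dish_plain, bottle, forceps's own z axis and vertical below 0.06 rad and x of bottle in the frame of tray_bottles between -0.045 and 0.045 m and y of bottle in the frame of tray_bottles between -0.065 and 0.065 m and z of bottle in the frame of tray_bottles between 0 and 0.008 m and x of forceps in the frame of tray_forceps between -0.05 and 0.05 m and y of forceps in the frame of tray_forceps between -0.03 and 0.03 m and z of forceps in the frame of tray_forceps between 0 and 0.008 m and z of dish_seedlings in the frame of dish_plain between 0.008 and 0.017 m and horizontal distance between dish_seedlings and dish_plain below 0.01 m and angle between dish_seedlings's own z axis and vertical below 0.08 rad and linear speed of each of dish_plain, dish_seedlings, bottle, forceps below 0.02 m/s and distance of each of timer, small_beaker, film_jar from where it was at the start of the episode below 0.02 m); the robot touches nothing.
It fails at once if the timer is pushed out of place (distance of timer from where it was at the start of the episode above 0.02 m).
It fails at once if the small beaker is pushed out of place (distance of small_beaker from where it was at the start of the episode above 0.02 m).
It fails at once if the film-covered jar is pushed out of place (distance of film_jar from where it was at the start of the episode above 0.02 m).
It fails at once if the seedling dish is tipped (angle between dish_seedlings's own z axis and vertical above 0.5 rad).
It fails at once if the bottle is tipped over (angle between bottle's own z axis and vertical above 0.6 rad).
It also fails if it takes over 112 s, if anything falls off the work surface, if the arm or the gripper's body presses on something with over 40 N, if the wrist force passes 120 N, or if a joint passes its speed limit or range.

## Working session

There is one attempt and no reset: what is moved stays moved. The work goes in short steps, Python scripts to look and compute and a shell command to move; the robot and the scene stay as the last step left them, time stands still between calls to the robot, and variables do not carry over. Pictures are saved under pics/ and viewed, at most 14 in all, crops included, and the job is handed in when it is done.

```bash
mkdir -p pics; cat > h.py <<'E'
import numpy as np, cv2
from workcell import bot
def ray(cam,uv,z):
    i=bot.camera_info(cam);K=np.array(i["intrinsics"],float);D=np.array(i["distortion"],float);T=np.array(i["camera_from_world"])
    p=cv2.undistortPoints(np.array(uv,float).reshape(-1,1,2),K,D).reshape(-1,2)
    d=np.c_[p,np.ones(len(p))]@T[:3,:3]; c=-T[:3,:3].T@T[:3,3]
    return c+d*((z-c[2])/d[:,2])[:,None]
def proj(cam,P):
    i=bot.camera_info(cam);T=np.array(i["camera_from_world"])
    return cv2.projectPoints(np.array(P,float).reshape(-1,1,3),cv2.Rodrigues(T[:3,:3])[0],T[:3,3],np.array(i["intrinsics"],float),np.array(i["distortion"],float))[0].reshape(-1,2)
E
python3 - <<'E'
from h import *
for c in("top","scene"):
    cv2.imwrite(f"pics/{c}0.png",bot.camera(c))
    T=np.array(bot.camera_info(c)["camera_from_world"]);print(c,-T[:3,:3].T@T[:3,3])
np.set_printoptions(precision=4,suppress=True)
for n in "tray_dishes tray_bottles tray_forceps dish_plain dish_seedlings bottle forceps timer small_beaker film_jar".split():
    for s in bot.spot_point("top",n)[:4]: print(n,round(s["confidence"],2),np.round(s["uv"],1),ray("top",s["uv"],0.0)[0][:2])
o=bot.get_obs();print(o)
E
```

```text
top [ 0.24984151 -0.15894169  1.62609998]
scene [-0.13961076  0.77332942  0.92679089]
tray_dishes 0.96 [354.4 173.5] [ 0.582  -0.3067]
tray_bottles 0.69 [298.  173.3] [ 0.5888 -0.1005]
tray_forceps 0.67 [237.3 179.4] [0.5724 0.1213]
dish_plain 0.68 [188.9 217.4] [0.4382 0.2954]
dish_seedlings 0.79 [481.2 214.6] [ 0.4179 -0.7558]
dish_seedlings 0.54 [348.7 216.9] [ 0.4232 -0.2796]
dish_seedlings 0.52 [223.1 216.2] [0.4389 0.1728]
dish_seedlings 0.44 [297.5 172. ] [ 0.5937 -0.0988]
timer 0.74 [150.8 224.4] [0.417  0.4308]
small_beaker 0.62 [385.8 208.8] [ 0.4487 -0.4148]
film_jar 0.8 [165.8 193.6] [0.5274 0.3797]
{'clock': 0.6, 'joint_pos': array([-1.289 ,  0.2406,  0.005 ,  1.3352, -0.    ,  1.5708]), 'joint_vel': array([ 0.    , -0.0004, -0.0014, -0.0012,  0.0015,  0.0007]), 'tau': array([ -0.0011, -37.1972,  25.2572,   0.0012,  -0.0001,   0.    ]), 'eef_pos': array([ 0.139 , -0.4803,  0.2533]), 'tool_rot': array([ 0.9901,  0.1404, -0.    , -0.    ]), 'ft_force': array([ 0.1077, -1.1017, -0.1762]), 'ft_torque': array([-0.038 , -0.0573, -0.05  ]), 'grasp_force': 0.0, 'grip_width': 0.08531982444711039}
```

View pics/top0.png

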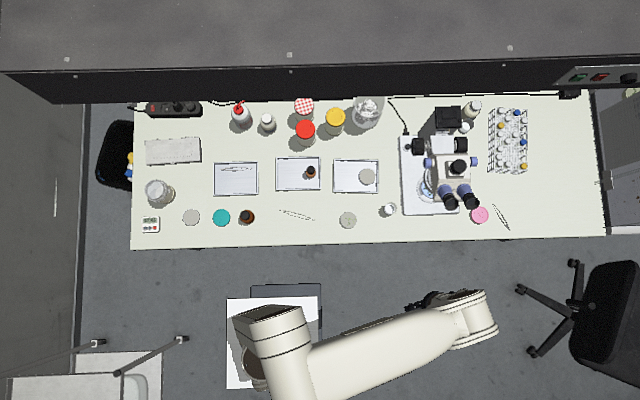

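View pics/scene0.png

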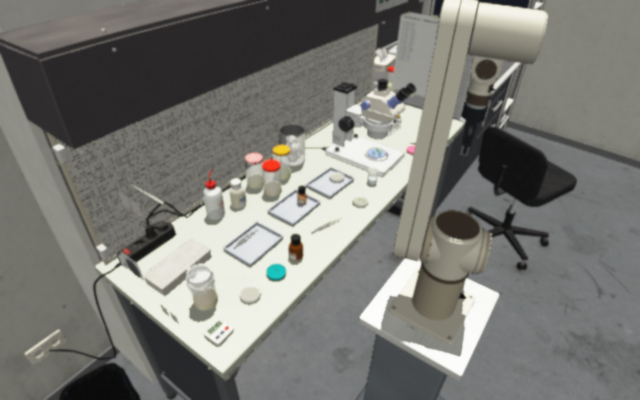

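Top view: trays for forceps, bottles and dishes at (237,179), (298,173) and (355,176). The loose items are a plain dish (191,217), bottle (247,217), forceps (297,214) and seedling dish (348,219). Turquoise (222,217) and pink (480,215) are decoys. Next I refine the poses with masks.

```bash
python3 - <<'E'
from h import *
np.set_printoptions(precision=4,suppress=True)
im=bot.camera("top");bot.camera("scene")
cv2.imwrite("pics/top1.png",cv2.resize(im[145:240,135:405],None,fx=2.96,fy=2.96,interpolation=cv2.INTER_CUBIC))
zt=dict(tray_dishes=.0165,tray_bottles=.0165,tray_forceps=.0165,dish_plain=.012,dish_seedlings=.012,forceps=.005,bottle=.07,timer=.018,small_beaker=.05,film_jar=.12)
for n,z in zt.items():
  for cam in("top","scene"):
    for s in bot.silhouettes(cam,n)[:5]:
        m=s["mask"].astype(np.uint8)
        if m.sum()<5: continue
        c=max(cv2.findContours(m,0,2)[0],key=cv2.contourArea)[:,0,:].astype(float)
        w=ray(cam,c,z)[:,:2]
        (a,b),wh,ang=cv2.minAreaRect((w*1000).astype(np.float32))
        print(n,cam,round(s["confidence"],2),np.round(s["uv"]),"n",m.sum(),"rect",np.round([a,b]),np.round(wh),round(ang,1))
E
```

```text
tray_dishes top 0.79 [356. 176.] n 1511 rect [ 573. -309.] [164. 125.] 88.3
tray_dishes scene 0.63 [331. 181.] n 832 rect [ 568. -307.] [180. 130.] 87.7
tray_bottles top 0.55 [295. 173.] n 1523 rect [ 587. -103.] [164. 126.] 88.4
tray_bottles scene 0.89 [295. 204.] n 1160 rect [ 587. -114.] [211. 137.] 88.5
tray_forceps top 0.76 [236. 178.] n 1456 rect [574. 126.] [125. 159.] 0.2
tray_forceps scene 0.56 [254. 241.] n 1521 rect [573. 127.] [139. 173.] 0.3
dish_plain top 0.7 [186. 216.] n 215 rect [440. 288.] [54. 57.] 44.7
dish_plain scene 0.84 [249. 293.] n 364 rect [440. 287.] [60. 73.] 42.3
dish_seedlings top 0.79 [482. 216.] n 232 rect [ 416. -744.] [56. 60.] 24.7
dish_seedlings top 0.78 [346. 221.] n 210 rect [ 413. -278.] [54. 54.] 87.9
dish_seedlings top 0.65 [388. 207.] n 154 rect [ 448. -426.] [47. 47.] 88.3
dish_seedlings top 0.47 [223. 216.] n 235 rect [435. 178.] [57. 58.] 90.0
dish_seedlings scene 0.82 [276. 271.] n 264 rect [433. 178.] [59. 65.] 77.0
dish_seedlings scene 0.57 [200. 282.] n 1032 rect [567. 351.] [ 78. 174.] 66.4
dish_seedlings scene 0.52 [360. 199.] n 169
[... 249 characters left out ...]
 scene 0.93 [292. 246.] n 379 rect [418. 104.] [ 49. 116.] 37.7
bottle scene 0.64 [332. 180.] n 861 rect [ 531. -240.] [174. 126.] 89.0
bottle scene 0.26 [370. 176.] n 187 rect [ 420. -370.] [ 45. 118.] 23.5
timer top 0.71 [152. 227.] n 307 rect [418. 427.] [62. 63.] 1.3
timer scene 0.76 [221. 332.] n 477 rect [413. 432.] [61. 64.] 2.1
small_beaker top 0.44 [389. 206.] n 158 rect [ 443. -420.] [46. 46.] 87.1
small_beaker scene 0.73 [373. 174.] n 132 rect [ 434. -397.] [ 37. 105.] 24.1
film_jar top 0.96 [156. 188.] n 568 rect [515. 359.] [106.  73.] 76.9
film_jar top 0.28 [247. 220.] n 163 rect [422.  69.] [47. 44.] 88.3
film_jar scene 0.94 [201. 284.] n 1173 rect [488. 404.] [ 76. 165.] 55.5
```

View pics/top1.png

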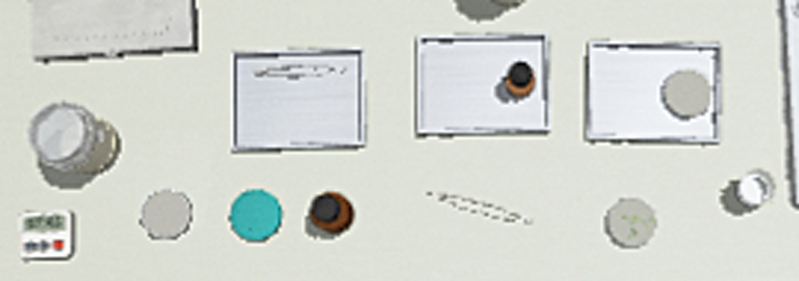

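```bash
python3 - <<'E'
from h import *
np.set_printoptions(precision=1,suppress=True)
C=lambda p:np.array([[135+(x+.5)/2.96-.5,145+(y+.5)/2.96-.5] for x,y in p])
for n,p,z in [("plain",[(166,214)],.013),("seed",[(630.5,223)],.013),("cap",[(325,207)],.086),("forc",[(428,192),(533,222),(480,207)],.006),
 ("traydish",[(588,42),(720,46),(718,141),(585,139)],.017),("traybot",[(418,37),(549,37),(548,132),(418,134)],.017),("trayforc",[(235,53),(365,50),(365,147),(234,151)],.017)]:
    print(n,(ray("top",C(p),z)*1000)[:,:2].tolist() if 0 else np.round(ray("top",C(p),z)[:,:2]*1000,1).tolist(), "mean",ray("top",C(p),z).mean(0)[:2]*1000)
im=bot.camera("top");s=6;u0,v0=135,145
big=cv2.resize(im[145:240,180:362],None,fx=4.3,fy=4.3,interpolation=cv2.INTER_CUBIC)
def dr(P,col):
    q=((proj("top",P)-[180,145]+.5)*4.3-.5); cv2.polylines(big,[np.round(q*8).astype(np.int32)],True,col,1,cv2.LINE_AA,3)
t=np.linspace(0,6.28,60)
circ=lambda x,y,z,r:np.c_[x+r*np.cos(t),y+r*np.sin(t),z+0*t]
dr(circ(.440,.288,.013,.031),(0,0,255));dr(circ(.413,-.278,.013,.031),(0,0,255))
dr(circ(.427,.080,.086,.015),(0,0,255));dr(circ(.427,.080,.002,.025),(0,255,0))
def box(x,y,yaw,hx,hy,z):
    P=np.array([[-hx,-hy],[hx,-hy],[hx,hy],[-hx,hy]]);c,s_=np.cos(yaw),np.sin(yaw);P=P@np.array([[c,s_],[-s_,c]])+[x,y];return np.c_[P,np.full(4,z)]
dr(box(.573,-.309,-.03,.06,.08,.0175),(0,0,255));dr(box(.587,-.103,-.03,.06,.08,.0175),(0,0,255));dr(box(.574,.126,.0,.06,.08,.0175),(0,0,255))
# dark-pixel line fit of forceps
w=im.astype(int);reg=w[203:226,274:322].sum(2);bg=np.median(reg);ys,xs=np.nonzero(abs(reg-bg)>60);pw=ray("top",np.c_[xs+274,ys+203],.006)[:,:2]*1000
print(len(xs),cv2.minAreaRect(pw.astype(np.float32)),pw.mean(0),cv2.fitLine(pw.astype(np.float32),2,0,.01,.01).ravel())
cv2.imwrite("pics/ov.png",big)
E
```

```text
plain [[438.1, 285.3]] mean [438.1 285.3]
seed [[410.7, -274.5]] mean [ 410.7 -274.5]
cap [[432.3, 82.5]] mean [432.3  82.5]
forc [[456.4, -30.2], [416.1, -156.9], [436.2, -93.0]] mean [436.2 -93.4]
traydish [[635.0, -230.8], [625.2, -392.5], [507.2, -384.4], [514.4, -223.0]] mean [ 570.5 -307.7]
traybot [[647.3, -22.1], [642.7, -183.0], [524.3, -178.3], [526.5, -20.1]] mean [ 585.2 -100.9]
trayforc [[633.6, 202.2], [632.8, 43.2], [512.3, 44.4], [512.0, 203.0]] mean [572.7 123.2]
61 ((435.911376953125, -92.02757263183594), (131.1571044921875, 14.561261177062988), 73.0252914428711) [435.8 -92.6] [  0.3   1.  435.8 -92.6]
```

View pics/ov.png

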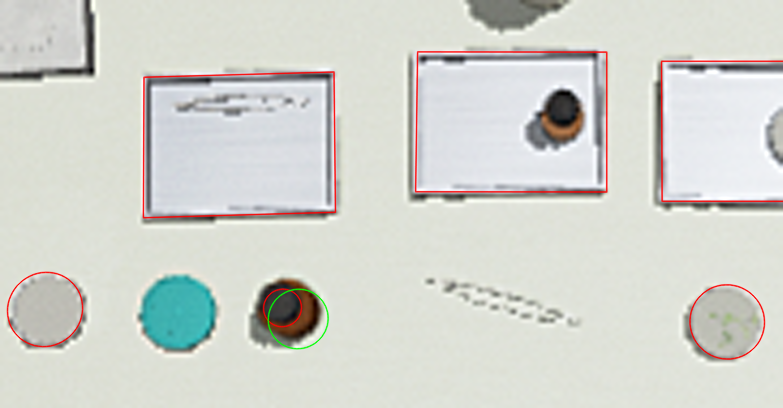

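Overlay: the dish, bottle-body and tray outlines match to about 2 mm. The forceps are centred at about (436,-92.5) mm, lying at 73°. I'll pick the forceps first.

```bash
python3 -m inch '[150,194,-30,0,0,0.8,40, 150,194,-30,0,0,0.8,40, 150,194,-30,0,0,0.8,40, 150,194,-30,0,0,0.8,40, 150,194,-30,0,0,0.8,40, 150,194,-30,0,0,0.8,40, 150,194,-30,0,0,0.8,40, 150,194,-30,0,0,0.8,40]'; python3 -m inch '[147,194,-100,0,0,0.193,40, 147,194,-100,0,0,0.193,40, 147,194,-100,0,0,0.193,40, 147,194,-100,0,0,0.193,40, 147,194,-100,0,0,0.193,40, 147,194,-100,0,0,0.193,40, 147,194,-100,0,0,0.193,40, 147,194,-100,0,0,0.193,40]'
```

```text
clock: 2.42
eef_pos: [0.2902, -0.2844, 0.2233]
tool_rot: [0.856, 0.518, -0.0, -0.0]
ft_force: [-0.1, -1.0, 0.1]
grip_width: 0.0341
grasp_force: 0.0
clock: 3.08
eef_pos: [0.4368, -0.0911, 0.122]
tool_rot: [0.803, 0.596, -0.001, -0.001]
ft_force: [0.3, -0.8, 1.3]
grip_width: 0.0339
grasp_force: 0.0
```

```bash
python3 -m inch '[0,-1,-40,0,0,0,40, 0,-1,-70,0,0,0,40, 0,-1,-85,0,0,0,40, 0,-1,-95,0,0,0,40, 0,-1,-101,0,0,0,40, 0,-1,-101,0,0,0,40, 0,-1,-101,0,0,0,40, 0,-1,-101,0,0,0,0]'; python3 -m inch '[0,0,0,0,0,0,0, 0,0,0,0,0,0,0, 0,0,0,0,0,0,0, 0,0,0,0,0,0,0, 0,0,0,0,0,0,0, 0,0,20,0,0,0,0, 0,0,50,0,0,0,0, 0,0,80,0,0,0,0]'
```

```text
clock: 3.75
eef_pos: [0.4366, -0.0944, 0.0232]
tool_rot: [0.804, 0.594, 0.001, 0.001]
ft_force: [0.1, -0.2, -0.7]
grip_width: 0.0235
grasp_force: 0.0
clock: 4.42
eef_pos: [0.4349, -0.093, 0.1027]
tool_rot: [0.804, 0.595, -0.001, -0.001]
ft_force: [1.4, 0.8, 0.8]
grip_width: 0.0106
grasp_force: 59.6
```

```bash
python3 -m inch '[122,218,0,0,0,0.295,0, 122,218,0,0,0,0.295,0, 122,218,0,0,0,0.295,0, 122,218,0,0,0,0.295,0, 122,218,0,0,0,0.295,0, 122,218,0,0,0,0.295,0, 122,218,0,0,0,0.295,0, 122,218,0,0,0,0.295,0]'; python3 -m inch '[0,0,-30,0,0,0,0, 0,0,-55,0,0,0,0, 0,0,-65,0,0,0,0, 0,0,-72,0,0,0,0, 0,0,-76,0,0,0,0, 0,0,-76,0,0,0,0, 0,0,-76,0,0,0,0, 0,0,-76,0,0,0,0]'
python3 - <<'E'
from h import *
cv2.imwrite("pics/f1.png",cv2.resize(bot.camera("scene")[170:330,180:400],None,fx=3.6,fy=3.6,interpolation=cv2.INTER_CUBIC))
E
```

```text
clock: 5.08
eef_pos: [0.5586, 0.127, 0.1019]
tool_rot: [0.706, 0.708, 0.0, 0.0]
ft_force: [0.5, -0.8, -0.3]
grip_width: 0.0111
grasp_force: 59.6
clock: 5.75
eef_pos: [0.559, 0.1246, 0.0275]
tool_rot: [0.708, 0.707, 0.001, 0.001]
ft_force: [0.5, -0.1, -1.0]
grip_width: 0.0108
grasp_force: 59.7
```

View pics/f1.png

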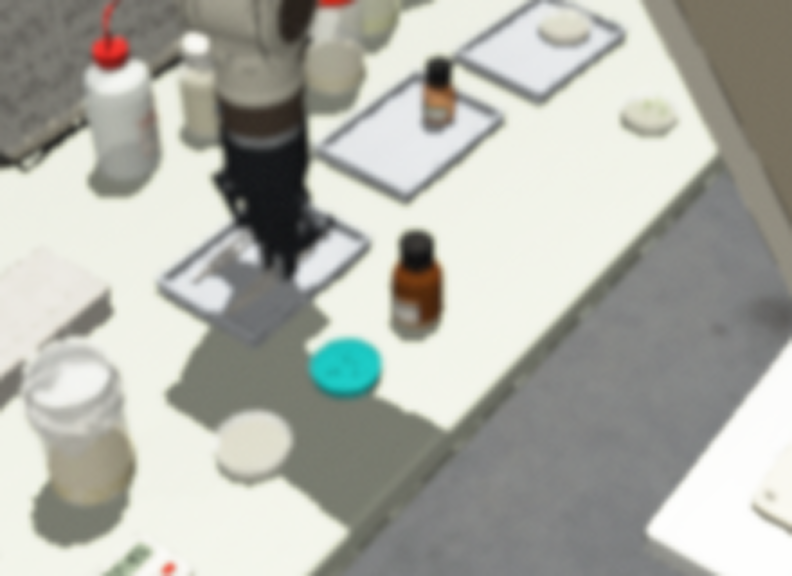

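The gripper holds the forceps over the forceps tray at crop (280,275). I'll release and move on to the plain dish.

```bash
python3 -m inch '[0,0,-1.5,0,0,0,0, 0,0,-1.5,0,0,0,0, 0,0,-1.5,0,0,0,30, 0,0,-1.5,0,0,0,30, 0,0,-1.5,0,0,0,30, 0,0,30,0,0,0,30, 0,0,70,0,0,0,30, 0,0,100,0,0,0,30]'; python3 -m inch '[-120,162,0,0,0,0,100, -120,162,0,0,0,0,100, -120,162,0,0,0,0,100, -120,162,0,0,0,0,100, -120,162,0,0,0,0,100, -120,162,0,0,0,0,100, -120,162,-20,0,0,0,100, -120,162,-50,0,0,0,100]'
python3 - <<'E'
from h import *
im=bot.camera("top")
cv2.imwrite("pics/t2.png",cv2.resize(im[145:240,135:405],None,fx=2.96,fy=2.96,interpolation=cv2.INTER_CUBIC))
E
```

```text
clock: 6.47
eef_pos: [0.5579, 0.1247, 0.1278]
tool_rot: [0.707, 0.707, -0.0, -0.0]
ft_force: [0.9, -0.1, 1.2]
grip_width: 0.0254
grasp_force: 0.0
clock: 7.13
eef_pos: [0.4401, 0.2892, 0.0787]
tool_rot: [0.707, 0.708, 0.004, 0.001]
ft_force: [0.5, 0.4, -1.3]
grip_width: 0.0854
grasp_force: 0.0
```

View pics/t2.png

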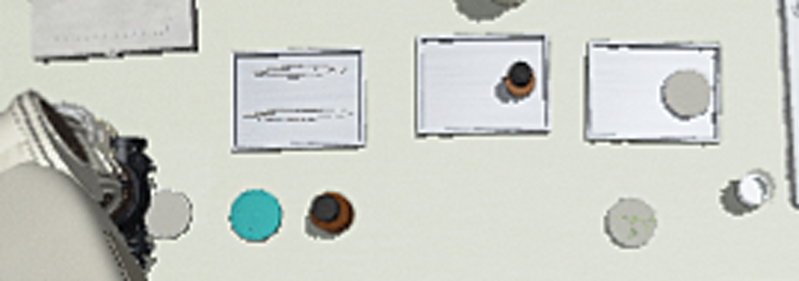

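The picture shows the forceps flat and centred in their tray, crop (243–355,115). Now the plain dish.

```bash
python3 -m inch '[1,0,-25,0,0,0,100, 1,0,-45,0,0,0,100, 1,0,-52,0,0,0,100, 1,0,-56,0,0,0,100, 1,0,-57,0,0,0,100, 1,0,-57,0,0,0,100, 1,0,-57,0,0,0,60, 1,0,-57,0,0,0,60]'; python3 -m inch '[0,0,0,0,0,0,60, 0,0,0,0,0,0,60, 0,0,0,0,0,0,60, 0,0,0,0,0,0,60, 0,0,0,0,0,0,60, 0,0,15,0,0,0,60, 0,0,45,0,0,0,60, 0,0,80,0,0,0,60]'
python3 - <<'E'
from h import *
cv2.imwrite("pics/p1.png",cv2.resize(bot.camera("scene")[200:350,150:340],None,fx=4,fy=4,interpolation=cv2.INTER_CUBIC))
E
```

```text
clock: 7.85
eef_pos: [0.4399, 0.2872, 0.0205]
tool_rot: [0.707, 0.707, 0.001, 0.0]
ft_force: [0.6, -0.5, -0.1]
grip_width: 0.0637
grasp_force: 0.0
clock: 8.52
eef_pos: [0.4374, 0.2857, 0.0988]
tool_rot: [0.707, 0.707, -0.002, -0.0]
ft_force: [0.9, 0.3, -1.0]
grip_width: 0.0557
grasp_force: 64.0
```

View pics/p1.png

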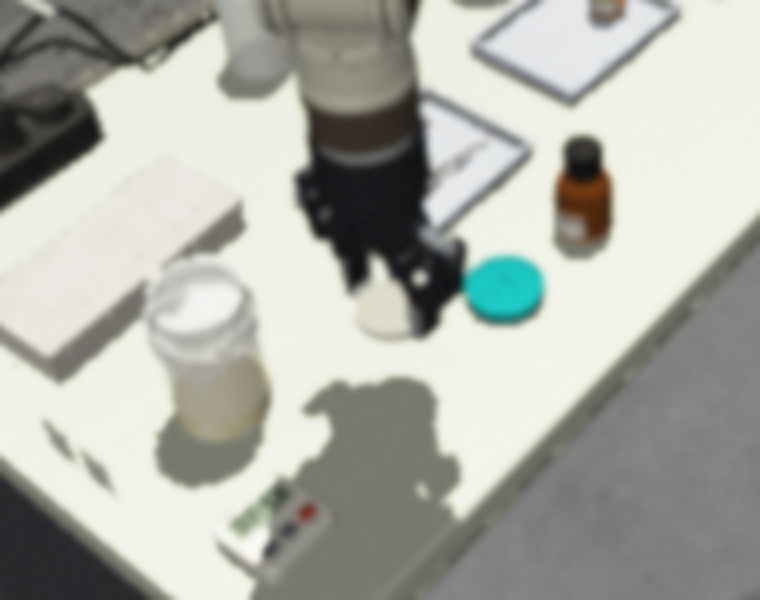

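Dish is held and level. Carry it to the dish tray.

```bash
python3 -m inch '[0,-30,40,0,0,0,60, 70,-280,40,0,0,0,60, 70,-280,40,0,0,0,60, 70,-280,40,0,0,0,60, 70,-280,40,0,0,0,60, 70,-280,40,0,0,0,60, 70,-280,40,0,0,0,60, 70,-280,40,0,0,0,60]'; python3 -m inch '[64,-273,0,0,0,0,60, 64,-273,0,0,0,0,60, 64,-273,0,0,0,0,60, 64,-273,0,0,0,0,60, 64,-273,0,0,0,0,60, 64,-273,0,0,0,0,60, 64,-273,0,0,0,0,60, 64,-273,0,0,0,0,60]'
```

```text
clock: 9.23
eef_pos: [0.5105, 0.0019, 0.1403]
tool_rot: [0.709, 0.705, 0.0, 0.002]
ft_force: [1.1, 0.7, -0.8]
grip_width: 0.0557
grasp_force: 64.0
clock: 9.9
eef_pos: [0.5739, -0.2728, 0.1395]
tool_rot: [0.71, 0.704, -0.0, 0.002]
ft_force: [-0.1, -0.0, -0.6]
grip_width: 0.0557
grasp_force: 64.0
```

```bash
python3 -m inch '[0,0,-30,0,0,0,60, 0,0,-60,0,0,0,60, 0,0,-80,0,0,0,60, 0,0,-90,0,0,0,60, 0,0,-90,0,0,0,60, 0,0,-90,0,0,0,60]'
python3 - <<'E'
from h import *
cv2.imwrite("pics/p2.png",cv2.resize(bot.camera("scene")[130:230,280:400],None,fx=5,fy=5,interpolation=cv2.INTER_CUBIC))
E
```

```text
clock: 10.4
eef_pos: [0.5732, -0.266, 0.0497]
tool_rot: [0.707, 0.707, 0.0, -0.0]
ft_force: [0.6, 0.2, 0.0]
grip_width: 0.056
grasp_force: 64.0
```

View pics/p2.png

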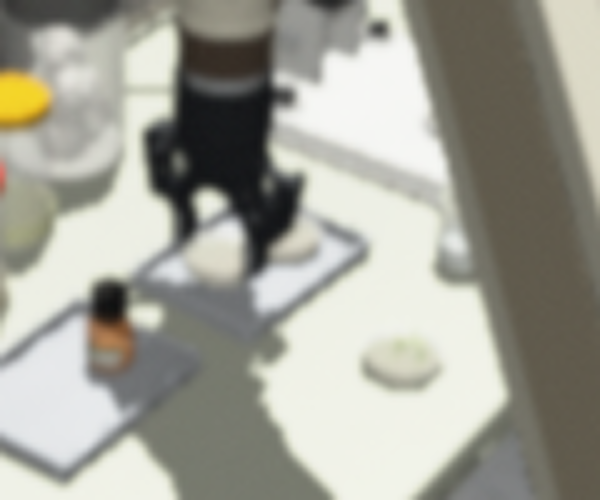

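Dish hovers over the free half of the dish tray, crop (215,258). Lower and release.

```bash
python3 -m inch '[0,0,-15,0,0,0,60, 0,0,-22,0,0,0,60, 0,0,-25,0,0,0,60, 0,0,-26,0,0,0,60, 0,0,-26,0,0,0,60, 0,0,-26,0,0,0,84, 0,0,-26,0,0,0,84, 0,0,-26,0,0,0,84]'; python3 -m inch '[0,0,0,0,0,0,84, 0,0,0,0,0,0,84, 0,0,20,0,0,0,84, 0,0,50,0,0,0,84, 0,0,90,0,0,0,84, 0,0,120,0,0,0,100, 0,0,120,0,0,0,100, 0,0,120,0,0,0,100]'
```

```text
clock: 11.12
eef_pos: [0.5734, -0.2665, 0.0237]
tool_rot: [0.708, 0.707, 0.0, 0.0]
ft_force: [0.7, -0.5, -0.4]
grip_width: 0.0719
grasp_force: 0.0
clock: 11.78
eef_pos: [0.5748, -0.2671, 0.1464]
tool_rot: [0.707, 0.707, 0.001, 0.003]
ft_force: [0.4, 0.3, -1.0]
grip_width: 0.0857
grasp_force: 0.0
```

```bash
python3 -m inch '[-145,345,10,0,0,0,100, -145,345,10,0,0,0,100, -145,345,10,0,0,0,100, -145,345,10,0,0,0,100, -145,345,10,0,0,0,100, -145,345,10,0,0,0,100, -145,345,10,0,0,0,100, -145,345,10,0,0,0,100]'
python3 - <<'E'
from h import *
im=bot.camera("top")
a=cv2.resize(im[145:240,135:405],None,fx=2.96,fy=2.96,interpolation=cv2.INTER_CUBIC)
t=np.linspace(0,6.28,60)
q=(proj("top",np.c_[.5735+.031*np.cos(t),-.266+.031*np.sin(t),.016+0*t])-[135,145]+.5)*2.96-.5
cv2.polylines(a,[np.round(q*8).astype(np.int32)],True,(0,0,255),1,cv2.LINE_AA,3)
cv2.imwrite("pics/t3.png",a)
o=bot.get_obs();print(o["eef_pos"])
E
```

```text
clock: 12.45
eef_pos: [0.4416, 0.0423, 0.1507]
tool_rot: [0.708, 0.707, -0.001, -0.001]
ft_force: [1.5, -0.3, 0.1]
grip_width: 0.0854
grasp_force: 0.0
[0.43815809 0.04834816 0.15066051]
```

View pics/t3.png

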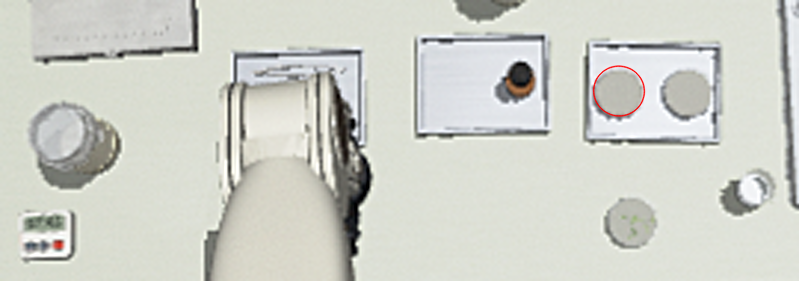

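Plain dish sits in the tray where intended, crop (619,92). Settle and read the pose.

```bash
python3 -m inch '[0,0,0,0,0,0,100, 0,0,0,0,0,0,100, 0,0,0,0,0,0,100, 0,0,0,0,0,0,100]'
```

```text
clock: 12.83
eef_pos: [0.4443, 0.0397, 0.1517]
tool_rot: [0.708, 0.706, -0.0, -0.0]
ft_force: [0.3, -0.7, 0.5]
grip_width: 0.0857
grasp_force: 0.0
```

```bash
python3 -m inch '[-16,39,0,0,0,0,100, -16,39,0,0,0,0,100, -16,39,0,0,0,0,100, -16,39,-20,0,0,0,100, -16,39,-50,0,0,0,100, -16,39,-80,0,0,0,100, -16,39,-100,0,0,0,100, -16,39,-107,0,0,0,100]'; python3 -m inch '[0,0,0,0,0,0,100, 0,0,0,0,0,0,45, 0,0,0,0,0,0,45, 0,0,0,0,0,0,45, 0,0,0,0,0,0,45, 0,0,0,0,0,0,45, 0,0,0,0,0,0,45, 0,0,0,0,0,0,45]'
```

```text
clock: 13.5
eef_pos: [0.4261, 0.078, 0.0422]
tool_rot: [0.708, 0.706, -0.002, -0.001]
ft_force: [-0.3, -0.7, 0.3]
grip_width: 0.0853
grasp_force: 0.0
clock: 14.17
eef_pos: [0.4302, 0.0801, 0.0472]
tool_rot: [0.707, 0.707, 0.002, 0.002]
ft_force: [1.8, -0.3, 6.8]
grip_width: 0.0463
grasp_force: 61.4
```

```bash
python3 -m inch '[0,0,10,0,0,0,45, 0,0,25,0,0,0,45, 0,0,45,0,0,0,45, 0,0,70,0,0,0,45, 0,0,90,0,0,0,45, 0,0,90,0,0,0,45, 0,0,90,0,0,0,45, 0,0,90,0,0,0,45]'
python3 - <<'E'
from h import *
cv2.imwrite("pics/b1.png",cv2.resize(bot.camera("scene")[170:300,220:360],None,fx=4.2,fy=4.2,interpolation=cv2.INTER_CUBIC))
E
```

```text
clock: 14.83
eef_pos: [0.4274, 0.0799, 0.1349]
tool_rot: [0.707, 0.707, -0.0, -0.0]
ft_force: [0.5, 1.1, -1.5]
grip_width: 0.0464
grasp_force: 62.1
```

View pics/b1.png

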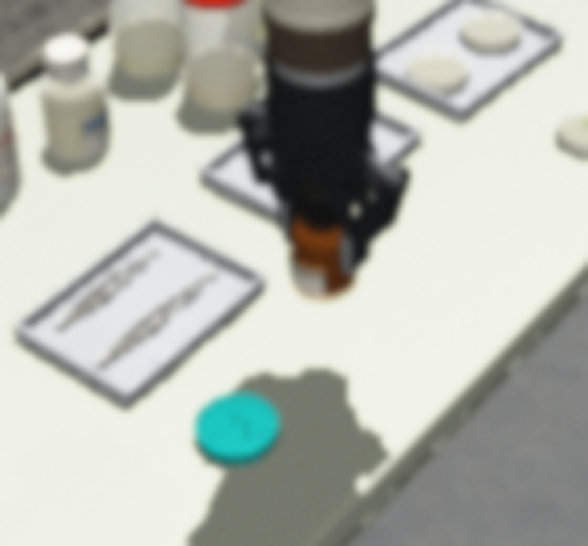

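Bottle hangs upright in the grip, crop (320,260). Carry it to its tray.

```bash
python3 -m inch '[80,-71,0,0,0,0,45, 120,-107,0,0,0,0,45, 159,-142,0,0,0,0,45, 159,-142,0,0,0,0,45, 159,-142,0,0,0,0,45, 159,-142,0,0,0,0,45, 159,-142,0,0,0,0,45, 159,-142,0,0,0,0,45]'; python3 -m inch '[0,0,-20,0,0,0,45, 0,0,-40,0,0,0,45, 0,0,-60,0,0,0,45, 0,0,-70,0,0,0,45, 0,0,-77,0,0,0,45, 0,0,-80,0,0,0,45, 0,0,-80,0,0,0,45, 0,0,-80,0,0,0,45]'; python3 -m inch '[0,0,-1,0,0,0,45, 0,0,-2,0,0,0,45, 0,0,-3,0,0,0,45, 0,0,-4,0,0,0,45, 0,0,-4,0,0,0,45, 0,0,-4,0,0,0,45]'
```

```text
clock: 15.55
eef_pos: [0.5854, -0.062, 0.1331]
tool_rot: [0.708, 0.706, -0.001, -0.002]
ft_force: [-0.7, 0.2, -2.4]
grip_width: 0.0467
grasp_force: 62.2
clock: 16.22
eef_pos: [0.5874, -0.0618, 0.0561]
tool_rot: [0.707, 0.707, 0.0, 0.001]
ft_force: [0.7, 0.8, -1.3]
grip_width: 0.0463
grasp_force: 62.2
clock: 16.72
eef_pos: [0.5869, -0.0621, 0.0512]
tool_rot: [0.708, 0.707, -0.0, -0.0]
ft_force: [-0.4, -0.3, -1.6]
grip_width: 0.0462
grasp_force: 62.2
```

Still hanging at z=0.0512; feel down further.

```bash
python3 -m inch '[0,0,-1,0,0,0,45, 0,0,-1,0,0,0,45, 0,0,-1,0,0,0,45, 0,0,-1,0,0,0,45]'; python3 -m inch '[0,0,-1,0,0,0,45, 0,0,-1,0,0,0,45, 0,0,-1,0,0,0,45, 0,0,-1,0,0,0,45]'; python3 -m inch '[0,0,-1,0,0,0,45, 0,0,-1,0,0,0,45, 0,0,-1,0,0,0,45, 0,0,-1,0,0,0,45]'
```

```text
clock: 17.05
eef_pos: [0.5871, -0.0621, 0.0503]
tool_rot: [0.707, 0.707, 0.0, 0.0]
ft_force: [0.1, 0.1, 0.0]
grip_width: 0.0461
grasp_force: 62.3
clock: 17.38
eef_pos: [0.5871, -0.0622, 0.0503]
tool_rot: [0.707, 0.707, 0.0, 0.0]
ft_force: [-2.2, 0.3, 5.8]
grip_width: 0.0461
grasp_force: 62.8
clock: 17.72
eef_pos: [0.5871, -0.0622, 0.0503]
tool_rot: [0.707, 0.707, 0.0, 0.001]
ft_force: [-3.2, -0.2, 10.3]
grip_width: 0.0465
grasp_force: 63.4
```

```bash
python3 -m inch '[0,0,2,0,0,0,45, 0,0,2,0,0,0,45, 0,0,2,0,0,0,80, 0,0,2,0,0,0,80, 0,0,2,0,0,0,80, 0,0,2,0,0,0,80, 0,0,20,0,0,0,80, 0,0,45,0,0,0,80]'; python3 -m inch '[0,0,40,0,0,0,80, 0,0,75,0,0,0,80, 0,0,75,0,0,0,100, 0,0,75,0,0,0,100, 0,0,75,0,0,0,100]'
```

```text
clock: 18.38
eef_pos: [0.5845, -0.0618, 0.0907]
tool_rot: [0.707, 0.707, -0.002, -0.003]
ft_force: [-0.0, -0.6, -1.2]
grip_width: 0.0681
grasp_force: 0.0
clock: 18.8
eef_pos: [0.5868, -0.0621, 0.168]
tool_rot: [0.707, 0.707, 0.0, 0.0]
ft_force: [0.2, 0.3, -0.2]
grip_width: 0.0858
grasp_force: 0.0
```

```bash
python3 -m inch '[-175,-214,0,0,0,0,100, -175,-214,0,0,0,0,100, -175,-214,0,0,0,0,100, -175,-214,0,0,0,0,100, -175,-214,0,0,0,0,100, -175,-214,0,0,0,0,100, -175,-214,0,0,0,0,100, -175,-214,-30,0,0,0,100]'; python3 -m inch '[0,0,-40,0,0,0,100, 0,0,-60,0,0,0,100, 0,0,-60,0,0,0,100, 0,0,-60,0,0,0,100]'
python3 - <<'E'
from h import *
np.set_printoptions(precision=4,suppress=True)
im=bot.camera("top");bot.camera("scene")
a=cv2.resize(im[145:240,135:405],None,fx=2.96,fy=2.96,interpolation=cv2.INTER_CUBIC)
cv2.imwrite("pics/t4.png",a);print(bot.get_obs()["eef_pos"])
E
```

```text
clock: 19.47
eef_pos: [0.411, -0.2812, 0.1411]
tool_rot: [0.71, 0.704, -0.0, 0.004]
ft_force: [1.8, -0.4, -1.2]
grip_width: 0.0852
grasp_force: 0.0
clock: 19.8
eef_pos: [0.41, -0.2749, 0.0761]
tool_rot: [0.708, 0.707, -0.001, -0.003]
ft_force: [0.5, -0.8, 0.4]
grip_width: 0.0856
grasp_force: 0.0
[ 0.4125 -0.2763  0.0788]
```

View pics/t4.png

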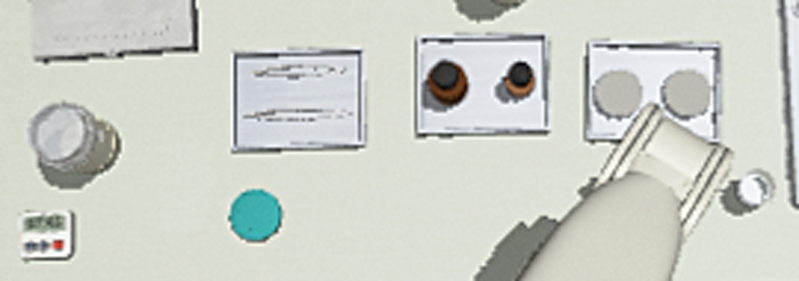

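Bottle stands in its tray (447,85) and the bystanders haven't moved. Grasp the seedling dish.

```bash
python3 -m inch '[0,0,-25,0,0,0,100, 0,0,-45,0,0,0,100, 0,0,-53,0,0,0,100, 0,0,-57,0,0,0,100, 0,0,-57.5,0,0,0,100, 0,0,-57.5,0,0,0,100, 0,0,-57.5,0,0,0,60, 0,0,-57.5,0,0,0,60]'; python3 -m inch '[0,0,0,0,0,0,60, 0,0,0,0,0,0,60, 0,0,0,0,0,0,60, 0,0,0,0,0,0,60, 0,0,0,0,0,0,60, 0,0,15,0,0,0,60, 0,0,40,0,0,0,60, 0,0,65,0,0,0,60]'; python3 -m inch '[0,0,0,0,0,0,60, 0,0,0,0,0,0,60, 0,0,0,0,0,0,60]'
python3 - <<'E'
from h import *
cv2.imwrite("pics/s1.png",cv2.resize(bot.camera("scene")[130:230,280:400],None,fx=5,fy=5,interpolation=cv2.INTER_CUBIC))
E
```

```text
clock: 20.57
eef_pos: [0.4128, -0.2766, 0.0218]
tool_rot: [0.707, 0.707, 0.0, 0.001]
ft_force: [-0.7, -0.2, -0.9]
grip_width: 0.064
grasp_force: 0.0
clock: 21.23
eef_pos: [0.4112, -0.2756, 0.0861]
tool_rot: [0.707, 0.707, -0.0, -0.001]
ft_force: [0.3, -0.7, -0.5]
grip_width: 0.0558
grasp_force: 64.1
clock: 21.48
eef_pos: [0.4118, -0.276, 0.0857]
tool_rot: [0.707, 0.707, 0.0, 0.0]
ft_force: [-0.6, 0.1, -1.3]
grip_width: 0.0554
grasp_force: 64.1
```

View pics/s1.png

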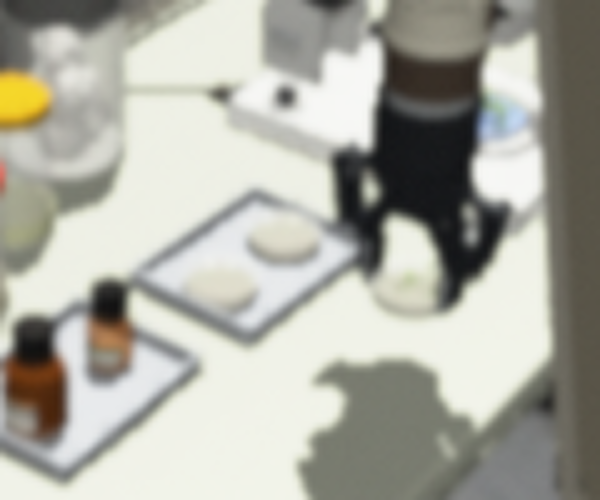

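```bash
python3 -m inch '[40,2,5,0,0,0,60, 80,5,5,0,0,0,60, 120,7,5,0,0,0,60, 161.5,10,5,0,0,0,60, 161.5,10,0,0,0,0,60, 161.5,10,0,0,0,0,60, 161.5,10,0,0,0,0,60, 161.5,10,0,0,0,0,60]'; python3 -m inch '[0,0,-15,0,0,0,60, 0,0,-30,0,0,0,60, 0,0,-40,0,0,0,60, 0,0,-45,0,0,0,60, 0,0,-47,0,0,0,60, 0,0,-48,0,0,0,60, 0,0,-48,0,0,0,60, 0,0,-48,0,0,0,60]'; python3 -m inch '[0,0,-1,0,0,0,60, 0,0,-1,0,0,0,60, 0,0,-1,0,0,0,60, 0,0,-1,0,0,0,60]'
python3 -m inch '[0,0,-1,0,0,0,60, 0,0,-1,0,0,0,60, 0,0,-1,0,0,0,60, 0,0,-1,0,0,0,60]'
```

```text
clock: 22.2
eef_pos: [0.5715, -0.2658, 0.0845]
tool_rot: [0.708, 0.707, -0.001, -0.002]
ft_force: [-0.2, 0.2, 0.2]
grip_width: 0.0557
grasp_force: 64.1
clock: 22.87
eef_pos: [0.5739, -0.2664, 0.0386]
tool_rot: [0.708, 0.707, 0.0, 0.001]
ft_force: [-0.3, 0.4, 0.1]
grip_width: 0.0558
grasp_force: 64.1
clock: 23.2
eef_pos: [0.5739, -0.2662, 0.0372]
tool_rot: [0.707, 0.707, 0.0, 0.001]
ft_force: [-0.2, -0.7, 1.4]
grip_width: 0.0558
grasp_force: 64.2
clock: 23.53
eef_pos: [0.5739, -0.2663, 0.0371]
tool_rot: [0.707, 0.707, 0.0, 0.001]
ft_force: [-2.0, 0.4, 6.3]
grip_width: 0.0553
grasp_force: 64.8
```

```bash
python3 - <<'E'
from h import *
cv2.imwrite("pics/s2.png",cv2.resize(bot.camera("scene")[130:230,280:400],None,fx=5,fy=5,interpolation=cv2.INTER_CUBIC))
E
```

```text
(no output)
```

View pics/s2.png

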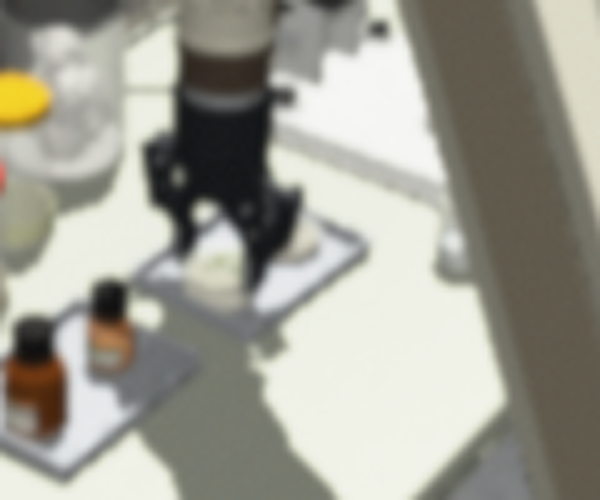

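The seedling dish rests on the plain dish at crop (215,275), with contact felt. Release and retreat.

```bash
python3 -m inch '[0,0,1,0,0,0,60, 0,0,1,0,0,0,60, 0,0,1,0,0,0,88, 0,0,1,0,0,0,88, 0,0,1,0,0,0,88, 0,0,1,0,0,0,88, 0,0,15,0,0,0,88, 0,0,40,0,0,0,88]'; python3 -m inch '[0,0,41,0,0,0,100, 0,0,82,0,0,0,100, 0,0,120,0,0,0,100, -100,20,140,0,0,0,100, -150,20,140,0,0,0,100, -250,20,140,0,0,0,100, -250,20,140,0,0,0,100, -250,20,140,0,0,0,100]'; python3 -m inch '[0,0,0,0,0,0,100, 0,0,0,0,0,0,100, 0,0,0,0,0,0,100]'
python3 - <<'E'
from h import *
t=bot.camera("top")[150:235,140:405];s=bot.camera("scene")[150:350,180:400]
a=cv2.resize(t,(795,255),interpolation=cv2.INTER_CUBIC);b=cv2.resize(s,(370,336),interpolation=cv2.INTER_CUBIC)
z=np.zeros((591,795,3),np.uint8);z[:255]=a;z[255:,:370]=b
c=cv2.resize(bot.camera("scene")[160:210,300:365],(424,336),interpolation=cv2.INTER_CUBIC);z[255:,370:794]=c
cv2.imwrite("pics/end.png",z)
E
```

```text
clock: 24.25
eef_pos: [0.5708, -0.2649, 0.0723]
tool_rot: [0.707, 0.707, -0.001, -0.004]
ft_force: [0.4, 0.1, -0.9]
grip_width: 0.0752
grasp_force: 0.0
clock: 24.92
eef_pos: [0.3655, -0.2475, 0.2137]
tool_rot: [0.707, 0.707, -0.0, 0.0]
ft_force: [-1.6, -1.2, -0.1]
grip_width: 0.0852
grasp_force: 0.0
clock: 25.17
eef_pos: [0.3681, -0.2485, 0.2144]
tool_rot: [0.708, 0.707, 0.0, 0.001]
ft_force: [-0.5, -0.5, 0.0]
grip_width: 0.0857
grasp_force: 0.0
```

View pics/end.png

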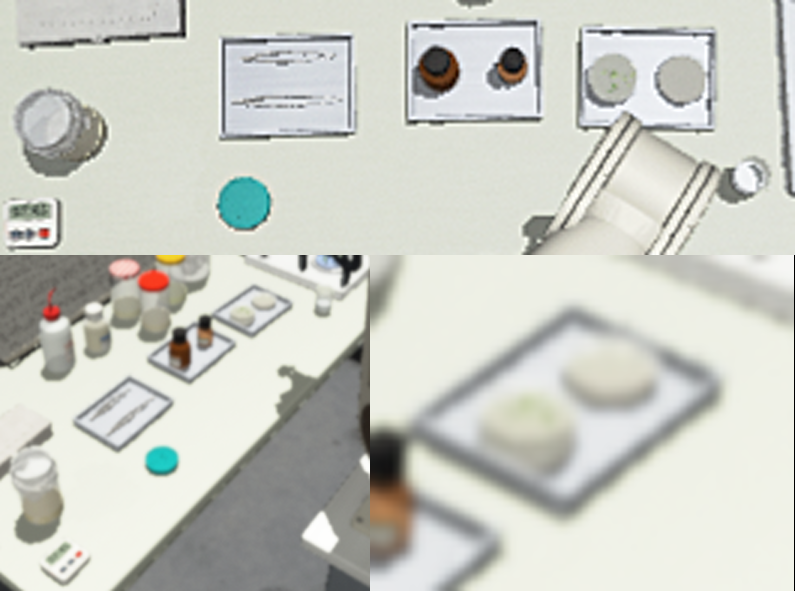

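The dishes are stacked level, the bottle stands upright, the forceps lie flat in their tray, and the bystanders haven't moved. Handing in.

```bash
python3 -c "
from workcell import bot
print(bot.job_done())"
```

```text
the job is handed in; nothing more can be done
None
```

I handed the job in at about 25 s on the clock: in the last pictures the forceps, bottle and stacked dishes are in their trays and the timer, beaker and jar are where they started; no verdict came back.

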